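# Take the filter cartridge off the dust-suction unit

### The arm

A 6-joint arm with a two-finger parallel gripper is mounted at the origin on the work surface. World frame = base frame: x ahead of the robot, y to its left, z up, the work surface at z = 0. Lengths are in m, angles in rad, forces in N, time in s.
With the tool pointing down it reaches from about 0.35 to 0.975 m from the base axis. Payload 4.9 kg.
Tool frame: the origin (TCP) lies on the centre line of the jaws, within the pads' length; the fingertips stand 14 mm ahead of it and the grasp point (between the pads) lies 5 mm behind it; z points along the fingers, y is the line along which they close (so a half turn about z gives the same grasp; the last joint's range is limited). The gripper opens to 85 mm and grips with 20 to 120 N. Pads are 22 mm wide; open, the fingers measure 114 mm over their backs; the gripper's body (76 mm by 85 mm) begins 54 mm behind the grasp point. The pads swing forward as they close: fully open they stand 13 mm farther back than shut.
Start: joints at [1.104, 0.053, 1.613, -0, 1.476, -0.119], TCP at [0.213, 0.588, 0.245] pointing down, gripper open.
Joint ranges: [-3.01, 3.01], [-1.01, 2.22], [0.06, 2.58], [-1.02, 4.17], [0.09, 2.62], [-3.14, 3.14]. Speed limits (rad/s): [2.57, 2.57, 3.14, 3.14, 3.14, 3.14].

### API

Orientations are given as a unit quaternion [w, x, y, z].
In Python, from plant import * gives the robot as it stands.
- The arm moves only by the tool send_rows, never from a script. Its argument "steps" is a list of rows, each an object with "translation": the shift along the tool's x, y, z in cm, a list of three; "delta_rot": the turn, a rotation vector about the tool's x, y, z in rad, a list of three; "jaw": the finger opening in cm, from 0 to 8.54. In form: [{"translation": [dx, dy, dz], "delta_rot": [rx, ry, rz], "jaw": jaw}, ...]. A call has exactly 8 rows; each row is the pose to reach, as a shift and turn from the pose commanded when the call began, along the tool's axes at that moment; what a row does not reach only later rows make up. A row lasts 1/10 s, in which the tool goes at most 50 mm and 8.59 degrees, less where a joint would pass 70% of its speed; a pose out of reach is approached as far as the arm can. A call with a gripper value outside its range is refused whole. The fingers move at their own pace and stop on an object; the grip force is fixed at half the most. Time passes only in rows, so rows that repeat a pose let the fingers close, or fill a call up. It gives the time, the measured TCP pose, the force, the opening and the grip force at its end, in the units of the state.
- state(): the state, without advancing time (a new reading comes with each control period).
- grab_frame(name): name is "scene" or "top" or "wrist"; returns a dict with "pixels" (384x512x3 uint8, blue, green, red), "range_z" (384x512 float32, m along the optical axis (not along the pixel's ray), 0 where there is no reading), "fx", "fy", "cx", "cy" (pixels), "rvec" (rotation vector, rad) and "tvec" (3), from world to camera coordinates, as OpenCV has them. Camera axes: x right, y down, z forward; pixel columns grow to the right and rows downward; lengths in m; the calibration is good to about 2 mm. The wrist camera is an equidistant fisheye: a pixel r from the principal point sees the ray r / f radians off the axis. A picture is of the moment at which its call begins.
- job_done(): hands the job in; it is judged then, once.
The state is a dict: "time": time; "joint_pos": joint angles; "joint_vel": joint speeds; "joint_efforts": joint torques, N m; "tool_pos": TCP position; "tool_rot": TCP orientation; "contact_force": force on the tool from outside, world axes, zero at the start; "ft_torque": the same for the moment, N m; "gripper_width": opening from 0.0 (shut) to 1.0 (fully open); "grasp_force": force on a finger pad.
Only numpy, scipy, OpenCV 4.12 (cv2) and the standard library are available. Lean on these libraries where they do the work, as an engineer would, in place of code of your own. Each camera call takes 0.05 s, during which the arm holds its last target. There are 200 camera calls.

### The job

Push the release button on the dust-suction unit all the way down, twist the filter cartridge anticlockwise (seen from above) until you feel it come up against its end stop, lift it off, and set it down standing upright on the floor of the open metal tray, holding it until it stands, then let go. Feel for the stop and do not force the unit, and leave the other things on the bench where they are.

Things in the scene. Friction and masses are not known exactly. Their poses are not given: they have to be found in the camera images.
- unit: Fixed grey metal dust-suction unit, box 220 x 180 x 80 mm (x, y, z). Origin on the bench under the axis of the round collar on its deck; the box reaches from 88 mm behind (-x) to 132 mm ahead (+x) of it, 90 mm to either side. The release button stands 88 mm along its +x from the collar axis. z up.
- collar (a point): Centre of the top of the aluminium collar, 98 mm above the bench; outer radius 48 mm, opening radius 29 mm. Its lip (underside 92 mm above the bench) holds down the cartridge's two lugs. Its two opposite gaps lie at 50 to 85 degrees of anticlockwise twist from locked, differently each time, not measured. In each gap a sprung end stop (4 N/mm, up to 4 mm) meets the lug.
- release (a joint): Travel of the release button (m): 0 up (locked), 0.008 fully down at a hard stop. A push of about 2.5 N moves it; it stays where it is pushed. It carries the lock pawl beside a lug in the collar, which clears the lug only beyond 0.006.
- button_top (a point): Centre of the top of the release button, a black disc 22 mm across, 116 mm above the bench when up; moves with it.
- stop0 (a joint): Give of the sprung end stop met by one lug, 34 mm from the axis: 0 at rest, up to 0.004 m, 4 N/mm; where the stop lies is not measured.
- stop1 (a joint): The same for the opposite lug.
- cartridge: Loose filter cartridge, about 0.22 kg, 86 mm high; origin at the centre of its underside, z up its axis. Round body 53 mm across up to 46 mm; above it an upright wing 16 mm thick (along x), 50 mm long (along y), 46 to 86 mm high. Locked, its axes are parallel to the unit's and its underside is 86.5 mm above the bench. 1.5 to 2.5 mm sideways play in the collar.
- lug (a point): Outer end of one of the two steel lugs at the cartridge's foot (along its +x and -x): 38 mm from its axis, 14 mm wide, 5.5 mm high. A sprung seat (6 N, 700 N/m) presses the lugs up against the lips, so the cartridge turns with light friction (under 0.15 N m) and, if free, rises up to 6 mm at the gaps. It lifts out from 2 degrees before the stop is first felt to 5 degrees beyond.
- wing (a point): Point on the cartridge's axis 73 mm above its underside, in the middle of the wing: where to grip.
- tray: Fixed open aluminium tray 200 x 160 mm (x, y), 30 mm high, walls and floor 5 mm thick; origin under its centre, on the bench. A small plastic cap lies in the corner towards its +x, +y.
- tape: Roll of tape 90 mm across, 24 mm high, bystander.
- driver: Screwdriver lying on the bench, bystander.
- jar: Small glass jar 56 mm across, 75 mm high, bystander.
- glue: White bottle 54 mm across, 150 mm high, bystander.
- mug: Blue mug 76 mm across, 90 mm high, bystander.
- cap: Small black plastic cap 28 mm across, 18 mm high, in a corner of the tray, bystander.
Not all that is in view belongs to the job. What is shaped like the cartridge but orange is not meant.

How it is judged:
On the way, in this order (a step that is already met when the one before it is completed fails the run):
1. the release button is pushed fully down (value of joint release above 0.0065 m), for 0.1 s.
2. the cartridge is twisted round against the end stop (it gives by 0.5 mm, about 2 N), still seated in the collar (value of joint any of stop0, stop1 above 0.0005 m and angle between the x axis of cartridge and the x axis of unit, either way round above 0.75 rad and z of cartridge in the frame of unit below 0.1 m), for 0.05 s.
3. the cartridge stands in the tray, still in the hand (z of cartridge in the frame of tray below 0.009 m and horizontal distance between cartridge and tray below 0.09 m and contact force between the fingers and cartridge above 1 N).
At the end, for the whole second after the job is handed in: The cartridge stands upright (within 0.1 rad) and at rest on the tray's floor (underside within 4 mm of it), its axis within 90 mm of the tray's centre, let go; the release button is still down (beyond 6.5 mm) (z of cartridge in the frame of tray between 0.001 and 0.009 m and horizontal distance between cartridge and tray below 0.09 m and angle between cartridge's own z axis and vertical below 0.1 rad and linear speed of cartridge below 0.02 m/s and value of joint release above 0.0065 m); the robot touches nothing.
It fails at once if the unit is forced by the cartridge (over 35 N between cartridge and unit) (contact force between cartridge and unit above 35 N).
It fails at once if the unit or its button is pushed with over 25 N by the robot (contact force between any of the fingers, the arm and unit above 25 N).
It fails at once if a bystander is shifted by over 30 mm (distance of any of tape, driver, jar, glue, mug, cap from where it was at the start of the episode above 0.03 m).
It also fails if it takes over 72 s, if anything falls off the work surface, if the arm or the gripper's body presses on something with over 40 N, if the wrist force passes 120 N, or if a joint passes its speed limit or range.

## Working session

There is one attempt and no reset: what is moved stays moved. The work goes in short steps, Python scripts to look and compute and a tool call to move; the robot and the scene stay as the last step left them, time stands still between calls to the robot, and variables do not carry over. Pictures are saved under pics/ and viewed, at most 10 in all, crops included, and the job is handed in when it is done.

Besides the shell and the picture viewer there is one more tool, called after "Call:" as name(argument=value, ...) on one line, values as JSON. send_rows: Moves the arm, as the interface text tells. Its arguments: {"type":"object","properties":{"steps":{"type":"array","items":{"type":"object","properties":{"translation":{"type":"array","items":{"type":"number"}},"delta_rot":{"type":"array","items":{"type":"number"}},"jaw":{"type":"number"}}}}},"required":["steps"]}

```bash
mkdir -p pics; ls; cat > h.py <<'E'
from plant import *
import numpy as np, cv2
def save(f,n): cv2.imwrite('pics/'+n,f["pixels"])
def cam(f):
    R=cv2.Rodrigues(np.array(f["rvec"],float))[0]; t=np.array(f["tvec"],float).ravel(); return R,t
def cloud(f):
    R,t=cam(f); z=f["range_z"]; v,u=np.mgrid[:384,:512]
    P=np.stack([(u-f["cx"])/f["fx"]*z,(v-f["cy"])/f["fy"]*z,z],-1)
    W=(P-t)@R; W[z==0]=np.nan; return W
E
python3 - <<'E'
from h import *
s=state();print(s)
a=grab_frame("scene");b=grab_frame("top")
np.savez('f0.npz',a=a,b=b)
save(a,'s0.png');save(b,'t0.png')
for f in (a,b):
    R,t=cam(f);print(-R.T@t,R[2],f["fx"])
E
```

```text
pics
{'time': 0.0, 'joint_pos': array([ 1.10400304e+00,  5.33667255e-02,  1.61425698e+00,  2.60477407e-05,
        1.47601109e+00, -1.18999859e-01]), 'joint_vel': array([ 0.00121694, -0.00051774, -0.00039458, -0.00137089, -0.00019452,
        0.00074875]), 'joint_efforts': array([-2.03845440e-03, -3.93674648e+01, -3.70172167e+01, -1.96420269e-04,
        7.01101148e-03, -1.03190101e-05]), 'tool_pos': array([0.21274477, 0.58705935, 0.24407899]), 'tool_rot': array([-3.07222526e-04,  1.73022736e-01,  9.84917301e-01, -9.73842426e-04]), 'contact_force': array([-0.28981967,  0.53626957,  0.0878759 ]), 'ft_torque': array([-0.05803254, -0.00748101,  0.03041824]), 'grasp_force': 0.0, 'gripper_width': 0.9997177397599293}
[ 0.98553904 -0.53178363  0.60806084] [-0.52289423  0.61903226 -0.58598693] 372.3722382346413
[ 0.36509176 -0.03145454  1.0794482 ] [ 0.18501551  0.03693368 -0.98204132] 412.04278458559645
```

```bash
python3 -c "
import cv2,numpy as np
a=cv2.imread('pics/s0.png');b=cv2.imread('pics/t0.png')
cv2.imwrite('pics/both.png',cv2.resize(np.hstack([a,b]),(800,300)))"
```

```text
(no output)
```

View pics/t0.png

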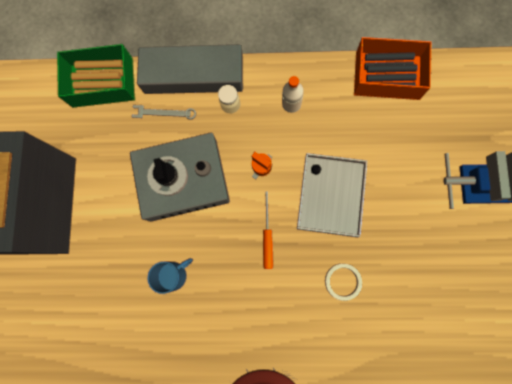

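View pics/s0.png

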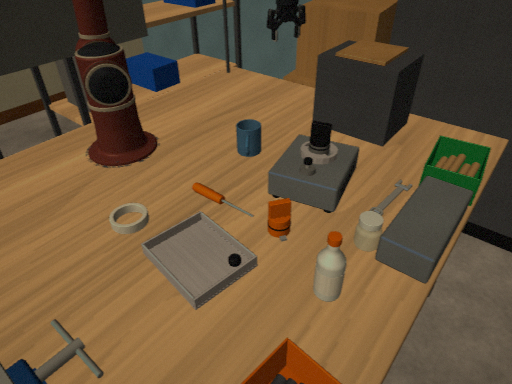

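The top view shows the black cartridge in the collar at (165,172) and the button at (201,167). The lookalikes are the orange cartridge at (261,163) and the black cap at (316,169). I choose the black one in the aluminium collar. The tray is at (332,195).

```bash
cat > m.py <<'E'
from h import *
d=np.load('f0.npz',allow_pickle=True);a=d['a'].item();b=d['b'].item()
cv2.imwrite('pics/crop.png',np.hstack([cv2.resize(b["pixels"][125:225,120:235],None,fx=3.4,fy=4),cv2.resize(a["pixels"][110:215,260:370],None,fx=3.6,fy=3.81)])[:400])
W=cloud(b);X,Y,Z=W[...,0],W[...,1],W[...,2]
def box(m,n):
    p=W[m].astype(np.float32);r=cv2.minAreaRect(p[:,:2].copy());print(n,len(p),'rect',np.round(r[0],4),np.round(r[1],4),round(r[2],2),'medz',np.median(p[:,2]).round(4),'mean',p.mean(0).round(4));return p
def reg(u0,u1,v0,v1):
    m=np.zeros(Z.shape,bool);m[v0:v1,u0:u1]=1;return m
U=reg(120,240,125,225)
box(U&(abs(Z-.08)<.006),'deck')
g=b["pixels"].astype(int).max(-1)
box(U&(abs(Z-.098)<.005),'collar')
box(U&(Z>.15),'wing')
box(U&reg(190,215,150,185)&(Z>.108),'button')
box(reg(290,375,148,245)&(Z>.02)&(Z<.045),'tray')
box(reg(290,375,148,245)&(Z>.0)&(Z<.009),'floor')
for n,r in dict(cap=(308,325,160,178),orange=(248,275,148,182),glue=(280,305,72,115),jar=(216,240,82,115),mug=(145,195,255,295),tape=(322,365,260,302),driver=(260,276,190,272)).items():
    box(reg(*r)&(Z>.008),n)
# second view
W=cloud(a);X,Y,Z=W[...,0],W[...,1],W[...,2]
box(reg(300,340,115,155)&(Z>.15),'wing_s')
box(reg(260,365,130,215)&(abs(Z-.08)<.004),'deck_s')
box(reg(298,318,150,178)&(Z>.112)&(Z<.125),'btn_s')
E
python3 m.py
```

```text
deck 4674 rect [0.5835 0.2091] [0.1801 0.2204] 12.54 medz 0.0805 mean [0.5799 0.2037 0.0805]
collar 653 rect [0.5918 0.2077] [0.0957 0.1475] 32.47 medz 0.0981 mean [0.5742 0.219  0.098 ]
wing 201 rect [0.5788 0.2306] [0.0515 0.0168] 13.44 medz 0.1723 mean [0.5765 0.2282 0.1697]
button 66 rect [0.5974 0.1448] [0.0199 0.0206] 27.49 medz 0.1166 mean [0.597  0.1443 0.1162]
tray 721 rect [ 0.5377 -0.1822] [0.1603 0.2009] 81.81 medz 0.0297 mean [ 0.5431 -0.1834  0.0288]
floor 5976 rect [ 0.5374 -0.1869] [0.2248 0.2579] 88.77 medz 0.0044 mean [ 0.5342 -0.184   0.0043]
cap 121 rect [ 0.608  -0.1419] [0.0521 0.0336] 9.71 medz 0.0198 mean [ 0.6054 -0.1426  0.0177]
orange 398 rect [ 0.6177 -0.0011] [0.0531 0.051 ] 1.56 medz 0.049 mean [ 0.6125 -0.0008  0.0591]
glue 606 rect [ 0.7895 -0.0835] [0.053  0.0468] 89.97 medz 0.0984 mean [ 0.7817 -0.0823  0.0919]
jar 620 rect [0.8014 0.0893] [0.0652 0.0685] 0.33 medz 0.0657 mean [0.7983 0.0836 0.0582]
mug 786 rect [0.3349 0.2199] [0.0749 0.1028] 6.29 medz 0.0642 mean [0.3363 0.2306 0.0578]
tape 481 rect [ 0.3182 -0.2004] [0.0882 0.0872] 89.3 medz 0.0245 mean [ 0.3173 -0.2014  0.0236]
driver 473 rect [ 0.4499 -0.0143] [0.0231 0.1981] 89.38 medz 0.0228 mean [ 0.4172 -0.0135  0.0221]
wing_s 208 rect [0.5777 0.2279] [0.05   0.0197] 14.61 medz 0.1652 mean [0.5801 0.2246 0.1642]
deck_s 2278 rect [0.606 0.165] [0.2259 0.3433] 28.54 medz 0.0797 mean [0.598  0.1765 0.0797]
btn_s 42 rect [0.5973 0.1413] [0.0193 0.0222] 32.03 medz 0.1155 mean [0.598  0.1414 0.1153]
```

View pics/crop.png

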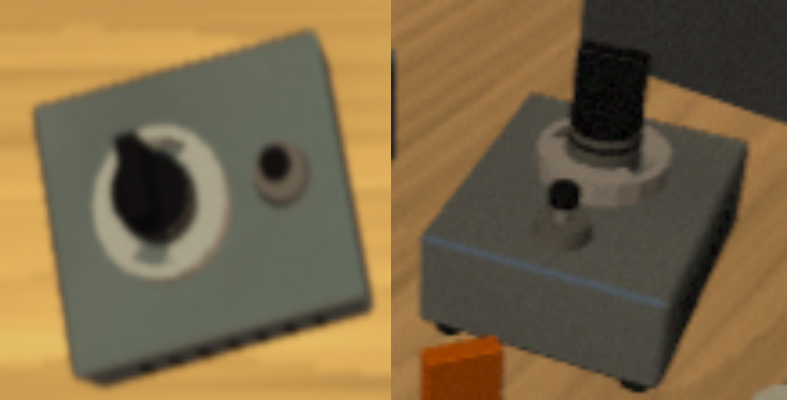

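The crop confirms the black cartridge sits locked in the collar, with the button beside it at crop pixel (275,162). The rectangles agree: collar axis (0.579,0.231), button (0.598,0.145), unit x axis at -77.5°. Next I check the tall dark box on the path and work out the first move.

```bash
cat >> h.py <<'E'
from scipy.spatial.transform import Rotation as Ro
def goal(p,yaw_y):
    """print shift (cm, tool axes) and rotvec to a tool-down pose with tool y at yaw_y deg"""
    s=state();q=s["tool_rot"];R=Ro.from_quat([q[1],q[2],q[3],q[0]])
    a=np.radians(yaw_y);y=np.array([np.cos(a),np.sin(a),0]);z=np.array([0,0,-1.]);x=np.cross(y,z)
    G=Ro.from_matrix(np.stack([x,y,z],1))
    print('shift',np.round(R.inv().apply(np.array(p)-s["tool_pos"])*100,2),'rot',(R.inv()*G).as_rotvec().round(4),
      'at',s["tool_pos"].round(4),'F',s["contact_force"].round(1),'M',s["ft_torque"].round(2),'w',round(s["gripper_width"]*8.54,2),s["grasp_force"],'t',s["time"],'j6',s["joint_pos"][5].round(2))
E
python3 - <<'E'
from h import *
d=np.load('f0.npz',allow_pickle=True)
for k in 'ab':
    W=cloud(d[k].item());p=W[(W[...,1]>.33)&(W[...,2]>.03)&(W[...,0]<.8)&(W[...,0]>.1)&(W[...,1]<.8)];print(p.min(0),p.max(0),np.percentile(p,[1,99],axis=0))
goal([.598,.1448,.26],-77.5)
goal([.36,.36,.29],20)
E
```

```text
[0.17528073 0.33179721 0.03011166] [0.79901583 0.72744968 0.37394822] [[0.19175189 0.50434261 0.03317419]
 [0.65076371 0.70420297 0.36150307]]
[0.3916897  0.3301023  0.03000301] [0.79999345 0.62319094 0.25744741] [[0.39191033 0.50755056 0.03419597]
 [0.65103995 0.55696586 0.25364013]]
shift [-51.29 -28.45  -1.54] rot [-9.0000e-04  2.3000e-03  2.5756e+00] at [0.2128 0.5871 0.2442] F [-0.3  0.1  1.3] M [ 0.02 -0.01  0.01] w 8.55 0.0 t 0.1 j6 -0.12
shift [-21.58 -16.34  -4.55] rot [-1.800e-03  6.000e-04  8.739e-01] at [0.2128 0.5871 0.2442] F [-0.3  0.1  1.3] M [ 0.02 -0.01  0.01] w 8.55 0.0 t 0.1 j6 -0.12
```

Call:
send_rows(steps=[{"translation": [-2.7,-2,-0.6],"delta_rot": [0,0,0.14],"jaw": 0},{"translation": [-5.4,-4.1,-1.2],"delta_rot": [0,0,0.28],"jaw": 0},{"translation": [-8.1,-6.1,-1.8],"delta_rot": [0,0,0.42],"jaw": 0},{"translation": [-10.8,-8.2,-2.4],"delta_rot": [0,0,0.56],"jaw": 0},{"translation": [-13.5,-10.2,-3],"delta_rot": [0,0,0.7],"jaw": 0},{"translation": [-16.2,-12.2,-3.6],"delta_rot": [0,0,0.84],"jaw": 0},{"translation": [-18.9,-14.3,-4.2],"delta_rot": [0,0,0.98],"jaw": 0},{"translation": [-21.6,-16.3,-4.5],"delta_rot": [0,0,1.12],"jaw": 0}])

```text
time: 0.9
tool_pos: [0.361, 0.3594, 0.2905]
tool_rot: [0.0, 0.672, 0.741, 0.0]
contact_force: [0.6, 0.3, 0.6]
gripper_width: 0.002
grasp_force: 0.0
```

```bash
python3 -c "
from h import *
goal([.598,.1448,.20],-77.5)"
```

```text
shift [-23.67  21.5    9.05] rot [ 1.00e-04 -2.00e-04  1.45e+00] at [0.361  0.3594 0.2905] F [0.6 0.3 0.6] M [ 0.03 -0.01  0.  ] w 0.02 0.0 t 0.9 j6 0.54
```

Call:
send_rows(steps=[{"translation": [-3,2.7,0],"delta_rot": [0,0,0.14],"jaw": 0},{"translation": [-6,5.4,0],"delta_rot": [0,0,0.28],"jaw": 0},{"translation": [-9,8.1,0],"delta_rot": [0,0,0.42],"jaw": 0},{"translation": [-12,10.8,0],"delta_rot": [0,0,0.56],"jaw": 0},{"translation": [-15,13.5,0],"delta_rot": [0,0,0.7],"jaw": 0},{"translation": [-18,16.2,1],"delta_rot": [0,0,0.84],"jaw": 0},{"translation": [-21,19,3],"delta_rot": [0,0,0.98],"jaw": 0},{"translation": [-23.7,21.5,6],"delta_rot": [0,0,1.12],"jaw": 0}])

```text
time: 1.7
tool_pos: [0.601, 0.1456, 0.2314]
tool_rot: [0.0, 0.963, 0.27, 0.002]
contact_force: [-0.1, 0.7, 0.1]
gripper_width: -0.002
grasp_force: 0.0
```

```bash
python3 -c "
from h import *
f=grab_frame('scene');save(f,'s1.png')
f=grab_frame('wrist');save(f,'w1.png');print({k:v for k,v in f.items() if k not in('pixels','range_z')})
goal([.598,.1448,.142],-77.5)"
```

```text
{'fx': 297.3186396354542, 'fy': 297.3186396354542, 'cx': 263.0499900791297, 'cy': 193.5562110343359, 'rvec': array([-2.51049501,  1.42065771,  0.20392928]), 'tvec': array([-0.1879226 ,  0.53317844,  0.52301829])}
shift [ 0.11 -0.1   8.17] rot [-0.0015  0.0096  0.3293] at [0.5983 0.1435 0.2237] F [-1.3  0.7 -1.2] M [-0.    0.   -0.02] w -0.02 0.0 t 1.8 j6 1.14
```

View pics/w1.png

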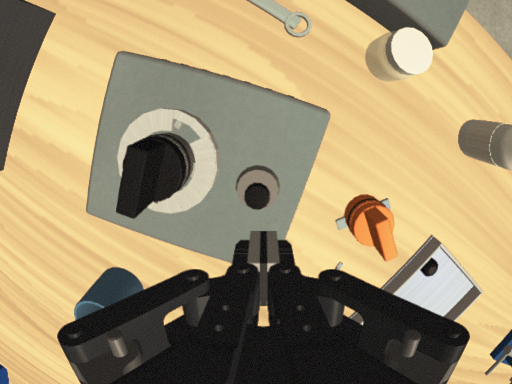

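The wrist view shows the button at (258,195), with the closed fingers above and beside it at (263,240). The cartridge is at (150,175) and a collar gap at about (180,127). I go down towards the button.

Call:
send_rows(steps=[{"translation": [0,0,1.5],"delta_rot": [0,0,0.14],"jaw": 0},{"translation": [0,0,3],"delta_rot": [0,0,0.28],"jaw": 0},{"translation": [0,0,4.5],"delta_rot": [0,0,0.33],"jaw": 0},{"translation": [0,0,6],"delta_rot": [0,0,0.33],"jaw": 0},{"translation": [0,0,7.5],"delta_rot": [0,0,0.33],"jaw": 0},{"translation": [0,0,8.5],"delta_rot": [0,0,0.33],"jaw": 0},{"translation": [0,0,8.7],"delta_rot": [0,0,0.33],"jaw": 0},{"translation": [0,0,8.7],"delta_rot": [0,0,0.33],"jaw": 0}])

```text
time: 2.6
tool_pos: [0.5986, 0.1471, 0.143]
tool_rot: [0.0, 0.994, 0.112, -0.0]
contact_force: [0.2, -1.2, 0.5]
gripper_width: 0.001
grasp_force: 0.0
```

```bash
python3 -c "
from h import *
goal([.598,.1448,.122],-77.5)"
```

```text
shift [-0.11  0.21  2.1 ] rot [-0.      0.0006  0.0061] at [0.5986 0.1471 0.143 ] F [ 0.2 -1.2  0.5] M [-0.08  0.03  0.  ] w 0.01 0.0 t 2.6 j6 1.47
```

Call:
send_rows(steps=[{"translation": [-0.1,0.2,0.6],"delta_rot": [0,0,0],"jaw": 0},{"translation": [-0.1,0.2,1.1],"delta_rot": [0,0,0],"jaw": 0},{"translation": [-0.1,0.2,1.3],"delta_rot": [0,0,0],"jaw": 0},{"translation": [-0.1,0.2,1.4],"delta_rot": [0,0,0],"jaw": 0},{"translation": [-0.1,0.2,1.5],"delta_rot": [0,0,0],"jaw": 0},{"translation": [-0.1,0.2,1.6],"delta_rot": [0,0,0],"jaw": 0},{"translation": [-0.1,0.2,1.7],"delta_rot": [0,0,0],"jaw": 0},{"translation": [-0.1,0.2,1.7],"delta_rot": [0,0,0],"jaw": 0}])

```text
time: 3.4
tool_pos: [0.5983, 0.1448, 0.1263]
tool_rot: [0.0, 0.994, 0.112, 0.0]
contact_force: [-1.7, -0.6, 2.7]
gripper_width: -0.003
grasp_force: 0.7
```

Contact at about 2.7 N, as expected. I continue in small steps.

Call:
send_rows(steps=[{"translation": [0,0,0.05],"delta_rot": [0,0,0],"jaw": 0},{"translation": [0,0,0.1],"delta_rot": [0,0,0],"jaw": 0},{"translation": [0,0,0.15],"delta_rot": [0,0,0],"jaw": 0},{"translation": [0,0,0.2],"delta_rot": [0,0,0],"jaw": 0},{"translation": [0,0,0.25],"delta_rot": [0,0,0],"jaw": 0},{"translation": [0,0,0.3],"delta_rot": [0,0,0],"jaw": 0},{"translation": [0,0,0.3],"delta_rot": [0,0,0],"jaw": 0},{"translation": [0,0,0.3],"delta_rot": [0,0,0],"jaw": 0}])

```text
time: 4.2
tool_pos: [0.5983, 0.1449, 0.1232]
tool_rot: [0.0, 0.994, 0.112, 0.0]
contact_force: [-0.6, -1.0, 1.5]
gripper_width: 0.003
grasp_force: 0.8
```

Call:
send_rows(steps=[{"translation": [0,0,0.03],"delta_rot": [0,0,0],"jaw": 0},{"translation": [0,0,0.06],"delta_rot": [0,0,0],"jaw": 0},{"translation": [0,0,0.09],"delta_rot": [0,0,0],"jaw": 0},{"translation": [0,0,0.12],"delta_rot": [0,0,0],"jaw": 0},{"translation": [0,0,0.13],"delta_rot": [0,0,0],"jaw": 0},{"translation": [0,0,0.14],"delta_rot": [0,0,0],"jaw": 0},{"translation": [0,0,0.14],"delta_rot": [0,0,0],"jaw": 0},{"translation": [0,0,0.14],"delta_rot": [0,0,0],"jaw": 0}])

```text
time: 5.0
tool_pos: [0.5983, 0.1449, 0.1221]
tool_rot: [0.0, 0.994, 0.112, 0.0]
contact_force: [-0.6, -2.3, 2.6]
gripper_width: 0.002
grasp_force: 1.4
```

Call:
send_rows(steps=[{"translation": [0,0,0.01],"delta_rot": [0,0,0],"jaw": 0},{"translation": [0,0,0.02],"delta_rot": [0,0,0],"jaw": 0},{"translation": [0,0,0.03],"delta_rot": [0,0,0],"jaw": 0},{"translation": [0,0,0.04],"delta_rot": [0,0,0],"jaw": 0},{"translation": [0,0,0.05],"delta_rot": [0,0,0],"jaw": 0},{"translation": [0,0,0.05],"delta_rot": [0,0,0],"jaw": 0},{"translation": [0,0,0.05],"delta_rot": [0,0,0],"jaw": 0},{"translation": [0,0,0.05],"delta_rot": [0,0,0],"jaw": 0}])

```text
time: 5.8
tool_pos: [0.5983, 0.1449, 0.1219]
tool_rot: [0.0, 0.994, 0.112, 0.0]
contact_force: [-2.1, -2.7, 5.1]
gripper_width: -0.004
grasp_force: 2.8
```

Call:
send_rows(steps=[{"translation": [0,0,0.02],"delta_rot": [0,0,0],"jaw": 0},{"translation": [0,0,0.04],"delta_rot": [0,0,0],"jaw": 0},{"translation": [0,0,0.04],"delta_rot": [0,0,0],"jaw": 0},{"translation": [0,0,0.04],"delta_rot": [0,0,0],"jaw": 0},{"translation": [0,0,0.04],"delta_rot": [0,0,0],"jaw": 0},{"translation": [0,0,0.04],"delta_rot": [0,0,0],"jaw": 0},{"translation": [0,0,0.04],"delta_rot": [0,0,0],"jaw": 0},{"translation": [0,0,0.04],"delta_rot": [0,0,0],"jaw": 0}])

```text
time: 6.6
tool_pos: [0.5984, 0.1449, 0.1219]
tool_rot: [0.0, 0.994, 0.112, 0.0]
contact_force: [-3.1, -1.9, 6.3]
gripper_width: 0.001
grasp_force: 3.5
```

The hard stop is felt: the position holds while the force rises. I go up, open, and move over the cartridge.

Call:
send_rows(steps=[{"translation": [0,0,-1],"delta_rot": [0,0,0],"jaw": 0},{"translation": [0,0,-4],"delta_rot": [0,0,0],"jaw": 0},{"translation": [0,0,-8],"delta_rot": [0,0,0],"jaw": 0},{"translation": [0,0,-12],"delta_rot": [0,0,0],"jaw": 5},{"translation": [0,-3,-12.8],"delta_rot": [0,0,0],"jaw": 5},{"translation": [0,-6,-12.8],"delta_rot": [0,0,0],"jaw": 5},{"translation": [0,-8.8,-12.8],"delta_rot": [0,0,0],"jaw": 5},{"translation": [0,-8.8,-12.8],"delta_rot": [0,0,0],"jaw": 5}])

```text
time: 7.4
tool_pos: [0.5776, 0.2337, 0.2488]
tool_rot: [-0.001, 0.994, 0.114, -0.0]
contact_force: [0.3, -0.6, 0.5]
gripper_width: 0.585
grasp_force: 0.0
```

```bash
python3 -c "
from h import *
f=grab_frame('top')
W=cloud(f);Z=W[...,2];m=np.zeros(Z.shape,bool);m[150:185,188:216]=1
print(np.sort(Z[m])[-40:].round(4))
f=grab_frame('wrist');save(f,'w2.png')
goal([.5788,.2306,.164],-77.5)"
```

```text
[0.1077 0.108  0.108  0.1081 0.1081 0.1084 0.1085 0.1085 0.1085 0.1085
 0.1086 0.1088 0.1088 0.1088 0.1088 0.1089 0.1089 0.109  0.1091 0.1091
 0.1096 0.1097 0.1097 0.1098 0.1099 0.11   0.1101 0.1103 0.1103 0.1104
 0.1107 0.1107 0.1107 0.1107 0.1108 0.111  0.1112 0.1115 0.1124    nan]
shift [0.04 0.07 8.46] rot [-0.      0.0005  0.007 ] at [0.5783 0.2312 0.2486] F [ 0.1 -0.2 -0.5] M [-0.03 -0.   -0.03] w 4.98 0.0 t 7.5 j6 1.61
```

View pics/w2.png

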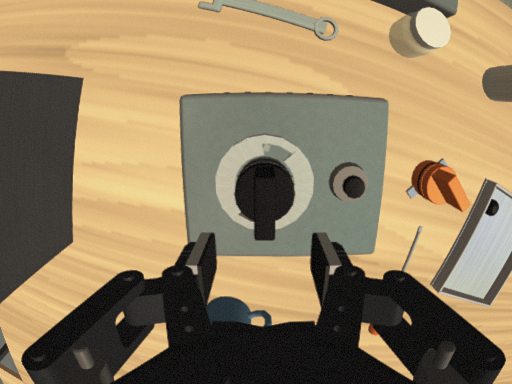

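The button is down (0.1088 m). In the wrist view the wing at (265,200) is centred between the pads at (200,265) and (330,265). I go down to the wing and close.

Call:
send_rows(steps=[{"translation": [0,0,1.5],"delta_rot": [0,0,0],"jaw": 5},{"translation": [0,0.05,3.5],"delta_rot": [0,0,0],"jaw": 5},{"translation": [0,0.05,5.5],"delta_rot": [0,0,0],"jaw": 5},{"translation": [0,0.05,7.5],"delta_rot": [0,0,0],"jaw": 5},{"translation": [0,0.05,9],"delta_rot": [0,0,0],"jaw": 5},{"translation": [0,0.05,9.4],"delta_rot": [0,0,0],"jaw": 5},{"translation": [0,0.05,9.4],"delta_rot": [0,0,0],"jaw": 5},{"translation": [0,0.05,9.4],"delta_rot": [0,0,0],"jaw": 5}])

```text
time: 8.3
tool_pos: [0.5795, 0.2302, 0.156]
tool_rot: [-0.0, 0.994, 0.112, 0.001]
contact_force: [-0.3, -0.0, 0.1]
gripper_width: 0.587
grasp_force: 0.0
```

```bash
python3 -c "
from h import *
goal([.5788,.2306,.155],-77.5)"
```

```text
shift [-0.06 -0.06  0.1 ] rot [-0.0001 -0.0016  0.0053] at [0.5795 0.2302 0.156 ] F [-0.3 -0.   0.1] M [-0.03  0.03  0.01] w 5.01 0.0 t 8.3 j6 1.61
```

Call:
send_rows(steps=[{"translation": [-0.05,-0.05,0.1],"delta_rot": [0,0,0.005],"jaw": 4},{"translation": [-0.05,-0.05,0.1],"delta_rot": [0,0,0.005],"jaw": 3},{"translation": [-0.05,-0.05,0.1],"delta_rot": [0,0,0.005],"jaw": 2.2},{"translation": [-0.05,-0.05,0.1],"delta_rot": [0,0,0.005],"jaw": 1.8},{"translation": [-0.05,-0.05,0.1],"delta_rot": [0,0,0.005],"jaw": 1.2},{"translation": [-0.05,-0.05,0.1],"delta_rot": [0,0,0.005],"jaw": 1.2},{"translation": [-0.05,-0.05,0.1],"delta_rot": [0,0,0.005],"jaw": 1.2},{"translation": [-0.05,-0.05,0.1],"delta_rot": [0,0,0.005],"jaw": 1.2}])

```text
time: 9.1
tool_pos: [0.5783, 0.2309, 0.1545]
tool_rot: [-0.0, 0.994, 0.109, 0.0]
contact_force: [-2.1, 2.0, 2.9]
gripper_width: 0.18
grasp_force: 59.0
```

```bash
python3 -c "
from h import *
goal([.5788,.2306,.155],-77.5)"
```

```text
shift [ 0.04  0.04 -0.05] rot [-0.0005 -0.0006  0.0007] at [0.5783 0.2309 0.1545] F [-2.1  2.   2.9] M [0.27 0.21 0.03] w 1.54 58.95469665527344 t 9.1 j6 1.61
```

Call:
send_rows(steps=[{"translation": [0,0,0],"delta_rot": [0,0,-0.05],"jaw": 1.2},{"translation": [0,0,0],"delta_rot": [0,0,-0.13],"jaw": 1.2},{"translation": [0,0,0],"delta_rot": [0,0,-0.22],"jaw": 1.2},{"translation": [0,0,0],"delta_rot": [0,0,-0.31],"jaw": 1.2},{"translation": [0,0,0],"delta_rot": [0,0,-0.4],"jaw": 1.2},{"translation": [0,0,0],"delta_rot": [0,0,-0.49],"jaw": 1.2},{"translation": [0,0,0],"delta_rot": [0,0,-0.58],"jaw": 1.2},{"translation": [0,0,0],"delta_rot": [0,0,-0.65],"jaw": 1.2}])

```text
time: 9.9
tool_pos: [0.5789, 0.2307, 0.1546]
tool_rot: [0.0, 0.906, 0.422, 0.001]
contact_force: [0.7, 1.3, 2.4]
gripper_width: 0.176
grasp_force: 58.9
```

```bash
python3 -c "
from h import *
goal([.5788,.2306,.155],-77.5)"
```

```text
shift [-0.01  0.   -0.04] rot [ 6.000e-04 -2.000e-03  6.536e-01] at [0.5789 0.2307 0.1546] F [0.7 1.3 2.4] M [ 0.22 -0.15 -0.07] w 1.5 58.890777826309204 t 9.9 j6 0.96
```

Call:
send_rows(steps=[{"translation": [0,0,0],"delta_rot": [0,0,-0.03],"jaw": 1.2},{"translation": [0,0,0],"delta_rot": [0,0,-0.06],"jaw": 1.2},{"translation": [0,0,0],"delta_rot": [0,0,-0.09],"jaw": 1.2},{"translation": [0,0,0],"delta_rot": [0,0,-0.12],"jaw": 1.2},{"translation": [0,0,0],"delta_rot": [0,0,-0.14],"jaw": 1.2},{"translation": [0,0,0],"delta_rot": [0,0,-0.16],"jaw": 1.2},{"translation": [0,0,0],"delta_rot": [0,0,-0.18],"jaw": 1.2},{"translation": [0,0,0],"delta_rot": [0,0,-0.18],"jaw": 1.2}])

```text
time: 10.7
tool_pos: [0.5785, 0.2306, 0.1543]
tool_rot: [0.0, 0.866, 0.501, 0.0]
contact_force: [1.4, 0.8, 4.6]
gripper_width: 0.179
grasp_force: 59.1
```

```bash
python3 -c "
from h import *
goal([.5788,.2306,.155],-77.5)"
```

```text
shift [ 0.02  0.02 -0.07] rot [ 5.00e-04 -7.00e-04  8.31e-01] at [0.5785 0.2306 0.1543] F [1.4 0.8 4.6] M [ 0.13 -0.3  -0.04] w 1.53 59.143524169921875 t 10.7 j6 0.78
```

Call:
send_rows(steps=[{"translation": [0,0,0],"delta_rot": [0,0,-0.015],"jaw": 1.2},{"translation": [0,0,0],"delta_rot": [0,0,-0.03],"jaw": 1.2},{"translation": [0,0,0],"delta_rot": [0,0,-0.045],"jaw": 1.2},{"translation": [0,0,0],"delta_rot": [0,0,-0.06],"jaw": 1.2},{"translation": [0,0,0],"delta_rot": [0,0,-0.07],"jaw": 1.2},{"translation": [0,0,0],"delta_rot": [0,0,-0.08],"jaw": 1.2},{"translation": [0,0,0],"delta_rot": [0,0,-0.08],"jaw": 1.2},{"translation": [0,0,0],"delta_rot": [0,0,-0.08],"jaw": 1.2}])

```text
time: 11.5
tool_pos: [0.5782, 0.2305, 0.154]
tool_rot: [0.0, 0.845, 0.535, -0.0]
contact_force: [0.6, 0.1, 4.0]
gripper_width: 0.179
grasp_force: 59.2
```

```bash
python3 -c "
from h import *
goal([.5788,.2306,.155],-77.5)"
```

```text
shift [ 0.03  0.05 -0.1 ] rot [1.000e-04 2.000e-04 9.106e-01] at [0.5782 0.2305 0.154 ] F [0.6 0.1 4. ] M [ 0.07 -0.27 -0.05] w 1.53 59.19215798377991 t 11.5 j6 0.7
```

Call:
send_rows(steps=[{"translation": [0,0,0],"delta_rot": [0,0,-0.015],"jaw": 1.2},{"translation": [0,0,0],"delta_rot": [0,0,-0.03],"jaw": 1.2},{"translation": [0,0,0],"delta_rot": [0,0,-0.045],"jaw": 1.2},{"translation": [0,0,0],"delta_rot": [0,0,-0.06],"jaw": 1.2},{"translation": [0,0,0],"delta_rot": [0,0,-0.07],"jaw": 1.2},{"translation": [0,0,0],"delta_rot": [0,0,-0.08],"jaw": 1.2},{"translation": [0,0,0],"delta_rot": [0,0,-0.08],"jaw": 1.2},{"translation": [0,0,0],"delta_rot": [0,0,-0.08],"jaw": 1.2}])

```text
time: 12.3
tool_pos: [0.578, 0.2306, 0.1539]
tool_rot: [-0.0, 0.823, 0.568, -0.0]
contact_force: [0.6, 1.3, 4.7]
gripper_width: 0.179
grasp_force: 59.2
```

```bash
python3 -c "
from h import *
goal([.5788,.2306,.155],-77.5)"
```

```text
shift [ 0.03  0.07 -0.11] rot [-3.000e-04  5.000e-04  9.907e-01] at [0.578  0.2306 0.1539] F [0.6 1.3 4.7] M [ 0.03  0.05 -0.02] w 1.53 59.197118282318115 t 12.3 j6 0.62
```

Call:
send_rows(steps=[{"translation": [0,0,0],"delta_rot": [0,0,-0.015],"jaw": 1.2},{"translation": [0.02,0.03,0],"delta_rot": [0,0,-0.03],"jaw": 1.2},{"translation": [0.03,0.06,0],"delta_rot": [0,0,-0.045],"jaw": 1.2},{"translation": [0.03,0.06,-0.02],"delta_rot": [0,0,-0.06],"jaw": 1.2},{"translation": [0.03,0.06,-0.04],"delta_rot": [0,0,-0.07],"jaw": 1.2},{"translation": [0.03,0.06,-0.04],"delta_rot": [0,0,-0.08],"jaw": 1.2},{"translation": [0.03,0.06,-0.04],"delta_rot": [0,0,-0.08],"jaw": 1.2},{"translation": [0.03,0.06,-0.04],"delta_rot": [0,0,-0.08],"jaw": 1.2}])

```text
time: 13.1
tool_pos: [0.5786, 0.2307, 0.1542]
tool_rot: [-0.0, 0.799, 0.601, -0.0]
contact_force: [-2.0, 0.4, 4.7]
gripper_width: 0.172
grasp_force: 59.1
```

```bash
python3 -c "
from h import *
goal([.5788,.2306,.155],-77.5)"
```

```text
shift [-0.    0.02 -0.08] rot [-4.0000e-04  6.0000e-04  1.0707e+00] at [0.5786 0.2307 0.1542] F [-2.   0.4  4.7] M [ 0.02  0.56 -0.06] w 1.47 59.07448589801788 t 13.1 j6 0.54
```

Call:
send_rows(steps=[{"translation": [0,0,0],"delta_rot": [0,0,-0.01],"jaw": 1.2},{"translation": [0,0,0],"delta_rot": [0,0,-0.02],"jaw": 1.2},{"translation": [0,0,0],"delta_rot": [0,0,-0.03],"jaw": 1.2},{"translation": [0,0,0],"delta_rot": [0,0,-0.04],"jaw": 1.2},{"translation": [0,0,0],"delta_rot": [0,0,-0.05],"jaw": 1.2},{"translation": [0,0,0],"delta_rot": [0,0,-0.06],"jaw": 1.2},{"translation": [0,0,0],"delta_rot": [0,0,-0.06],"jaw": 1.2},{"translation": [0,0,0],"delta_rot": [0,0,-0.06],"jaw": 1.2}])

```text
time: 13.9
tool_pos: [0.5789, 0.2307, 0.1544]
tool_rot: [0.0, 0.781, 0.624, 0.0]
contact_force: [-1.0, -0.4, 3.9]
gripper_width: 0.178
grasp_force: 59.1
```

```bash
python3 -c "
from h import *
goal([.5788,.2306,.155],-77.5)"
```

```text
shift [-0.01 -0.01 -0.06] rot [ 1.0000e-04 -2.0000e-04  1.1306e+00] at [0.5789 0.2307 0.1544] F [-1.  -0.4  3.9] M [ 0.03  0.37 -0.04] w 1.52 59.094343185424805 t 13.9 j6 0.48
```

Call:
send_rows(steps=[{"translation": [0,0,0],"delta_rot": [0,0,-0.015],"jaw": 1.2},{"translation": [0,0,0],"delta_rot": [0,0,-0.03],"jaw": 1.2},{"translation": [0,0,0],"delta_rot": [0,0,-0.04],"jaw": 1.2},{"translation": [0,0,0],"delta_rot": [0,0,-0.05],"jaw": 1.2},{"translation": [0,0,0],"delta_rot": [0,0,-0.06],"jaw": 1.2},{"translation": [0,0,0],"delta_rot": [0,0,-0.07],"jaw": 1.2},{"translation": [0,0,0],"delta_rot": [0,0,-0.07],"jaw": 1.2},{"translation": [0,0,0],"delta_rot": [0,0,-0.07],"jaw": 1.2}])

```text
time: 14.7
tool_pos: [0.5788, 0.2306, 0.1543]
tool_rot: [-0.0, 0.759, 0.651, -0.0]
contact_force: [-2.8, -0.1, 3.6]
gripper_width: 0.172
grasp_force: 59.1
```

```bash
python3 -c "
from h import *
goal([.5788,.2306,.155],-77.5)"
```

```text
shift [-0.    0.   -0.07] rot [-1.0000e-04  3.0000e-04  1.2007e+00] at [0.5788 0.2306 0.1543] F [-2.8 -0.1  3.6] M [-0.09  0.52 -0.04] w 1.47 59.12405848503113 t 14.7 j6 0.41
```

Call:
send_rows(steps=[{"translation": [0,0,0],"delta_rot": [0,0,-0.015],"jaw": 1.2},{"translation": [0,0,0],"delta_rot": [0,0,-0.03],"jaw": 1.2},{"translation": [0,0,0],"delta_rot": [0,0,-0.04],"jaw": 1.2},{"translation": [0,0,0],"delta_rot": [0,0,-0.05],"jaw": 1.2},{"translation": [0,0,0],"delta_rot": [0,0,-0.06],"jaw": 1.2},{"translation": [0,0,0],"delta_rot": [0,0,-0.07],"jaw": 1.2},{"translation": [0,0,0],"delta_rot": [0,0,-0.07],"jaw": 1.2},{"translation": [0,0,0],"delta_rot": [0,0,-0.07],"jaw": 1.2}])

```text
time: 15.5
tool_pos: [0.5787, 0.231, 0.1544]
tool_rot: [-0.0, 0.735, 0.678, 0.0]
contact_force: [-3.2, 3.2, 4.5]
gripper_width: 0.178
grasp_force: 59.0
```

```bash
python3 -c "
from h import *
goal([.5788,.2306,.155],-77.5)"
```

```text
shift [-0.04  0.01 -0.06] rot [-8.0000e-04 -4.0000e-04  1.2706e+00] at [0.5787 0.231  0.1544] F [-3.2  3.2  4.5] M [ 0.6   0.72 -0.24] w 1.52 59.03817594051361 t 15.5 j6 0.34
```

The reaction torque jumped from 0.04 to 0.24 N m, so the stop is met at about 72°. I add a small nudge to confirm it, well within the window.

Call:
send_rows(steps=[{"translation": [0,0,0],"delta_rot": [0,0,-0.005],"jaw": 1.2},{"translation": [0,0,0],"delta_rot": [0,0,-0.01],"jaw": 1.2},{"translation": [0,0,0],"delta_rot": [0,0,-0.01],"jaw": 1.2},{"translation": [0,0,0],"delta_rot": [0,0,-0.01],"jaw": 1.2},{"translation": [0,0,0],"delta_rot": [0,0,-0.01],"jaw": 1.2},{"translation": [0,0,0],"delta_rot": [0,0,-0.01],"jaw": 1.2},{"translation": [0,0,0],"delta_rot": [0,0,-0.01],"jaw": 1.2},{"translation": [0,0,0],"delta_rot": [0,0,-0.01],"jaw": 1.2}])

```text
time: 16.3
tool_pos: [0.5788, 0.231, 0.1544]
tool_rot: [-0.0, 0.732, 0.681, 0.0]
contact_force: [-3.1, 3.2, 3.9]
gripper_width: 0.176
grasp_force: 59.1
```

```bash
python3 -c "
from h import *
goal([.5788,.2306,.155],-77.5)"
```

```text
shift [-0.04  0.01 -0.06] rot [-8.0000e-04 -6.0000e-04  1.2806e+00] at [0.5788 0.231  0.1544] F [-3.1  3.2  3.9] M [ 0.88  0.72 -0.34] w 1.51 59.05645251274109 t 16.3 j6 0.33
```

Torque rose 0.10 N m for 0.01 rad, so both stops are engaged, about 1.1 mm in. I back off slightly and lift.

Call:
send_rows(steps=[{"translation": [0,0,0],"delta_rot": [0,0,0.01],"jaw": 1.2},{"translation": [0,0,0],"delta_rot": [0,0,0.025],"jaw": 1.2},{"translation": [0,0,-0.1],"delta_rot": [0,0,0.025],"jaw": 1.2},{"translation": [0,0,-0.2],"delta_rot": [0,0,0.025],"jaw": 1.2},{"translation": [0,0,-0.3],"delta_rot": [0,0,0.025],"jaw": 1.2},{"translation": [0,0,-0.4],"delta_rot": [0,0,0.025],"jaw": 1.2},{"translation": [0,0,-0.5],"delta_rot": [0,0,0.025],"jaw": 1.2},{"translation": [0,0,-0.5],"delta_rot": [0,0,0.025],"jaw": 1.2}])

```text
time: 17.1
tool_pos: [0.5787, 0.231, 0.1587]
tool_rot: [-0.0, 0.74, 0.672, 0.0]
contact_force: [-1.5, 4.8, -1.8]
gripper_width: 0.174
grasp_force: 58.4
```

Call:
send_rows(steps=[{"translation": [0,0,-0.15],"delta_rot": [0,0,0],"jaw": 1.2},{"translation": [0,0,-0.3],"delta_rot": [0,0,0],"jaw": 1.2},{"translation": [0,0,-0.45],"delta_rot": [0,0,0],"jaw": 1.2},{"translation": [0,0,-0.6],"delta_rot": [0,0,0],"jaw": 1.2},{"translation": [0,0,-0.8],"delta_rot": [0,0,0],"jaw": 1.2},{"translation": [0,0,-1],"delta_rot": [0,0,0],"jaw": 1.2},{"translation": [0,0,-1.3],"delta_rot": [0,0,0],"jaw": 1.2},{"translation": [0,0,-1.5],"delta_rot": [0,0,0],"jaw": 1.2}])

```text
time: 17.9
tool_pos: [0.5792, 0.2305, 0.1751]
tool_rot: [0.0, 0.741, 0.672, 0.0]
contact_force: [0.1, -0.3, -2.5]
gripper_width: 0.18
grasp_force: 58.5
```

```bash
python3 -c "
from h import *
goal([.530,-.19,.25],-5.6)"
```

```text
shift [-42.33  -0.82  -7.49] rot [0.001  0.0001 0.0007] at [0.5792 0.2305 0.1751] F [ 0.1 -0.3 -2.5] M [-0.03 -0.01 -0.  ] w 1.54 58.500895500183105 t 17.9 j6 0.36
```

Call:
send_rows(steps=[{"translation": [0,0,-2],"delta_rot": [0,0,0],"jaw": 1.2},{"translation": [0,0,-5],"delta_rot": [0,0,0],"jaw": 1.2},{"translation": [-2,0,-7.5],"delta_rot": [0,0,0],"jaw": 1.2},{"translation": [-5,-0.1,-7.5],"delta_rot": [0,0,0],"jaw": 1.2},{"translation": [-9,-0.2,-7.5],"delta_rot": [0,0,0],"jaw": 1.2},{"translation": [-13,-0.3,-7.5],"delta_rot": [0,0,0],"jaw": 1.2},{"translation": [-17,-0.4,-7.5],"delta_rot": [0,0,0],"jaw": 1.2},{"translation": [-21,-0.4,-7.5],"delta_rot": [0,0,0],"jaw": 1.2}])

```text
time: 18.7
tool_pos: [0.5542, 0.0205, 0.2499]
tool_rot: [0.0, 0.74, 0.672, 0.0]
contact_force: [1.0, -0.4, -2.9]
gripper_width: 0.178
grasp_force: 58.7
```

Call:
send_rows(steps=[{"translation": [-4,0,0],"delta_rot": [0,0,0],"jaw": 1.2},{"translation": [-8,-0.1,0],"delta_rot": [0,0,0],"jaw": 1.2},{"translation": [-12,-0.2,0],"delta_rot": [0,0,0],"jaw": 1.2},{"translation": [-15.5,-0.3,0],"delta_rot": [0,0,0],"jaw": 1.2},{"translation": [-18.5,-0.4,0],"delta_rot": [0,0,0],"jaw": 1.2},{"translation": [-20.5,-0.4,0],"delta_rot": [0,0,0],"jaw": 1.2},{"translation": [-21.3,-0.4,0],"delta_rot": [0,0,0],"jaw": 1.2},{"translation": [-21.3,-0.4,0],"delta_rot": [0,0,0],"jaw": 1.2}])

```text
time: 19.5
tool_pos: [0.5299, -0.1902, 0.2496]
tool_rot: [0.0, 0.741, 0.671, 0.0]
contact_force: [-0.3, 0.6, -2.8]
gripper_width: 0.178
grasp_force: 58.7
```

```bash
python3 -c "
from h import *
f=grab_frame('scene');save(f,'s2.png')
goal([.530,-.19,.073],-5.6)"
```

```text
shift [-7.000e-02  1.000e-02  1.765e+01] rot [ 0.     -0.0005  0.0003] at [ 0.53   -0.1894  0.2495] F [-0.  -0.2 -2.3] M [ 0.02 -0.    0.03] w 1.54 58.71298134326935 t 19.55 j6 -0.38
```

View pics/s2.png

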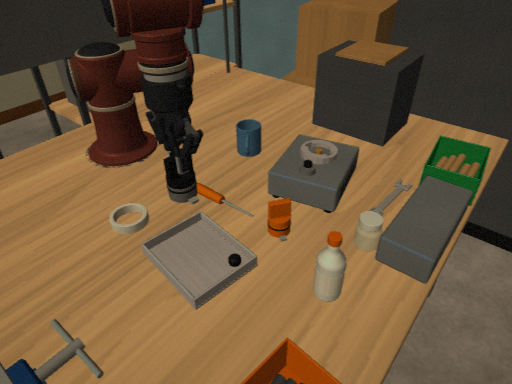

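The cartridge hangs upright in the hand at (180,185), the collar at (318,150) is empty, and the tray at (200,255) is clear. I lower it.

Call:
send_rows(steps=[{"translation": [0,0,2],"delta_rot": [0,0,0],"jaw": 1.2},{"translation": [0,0,5],"delta_rot": [0,0,0],"jaw": 1.2},{"translation": [0,0,8],"delta_rot": [0,0,0],"jaw": 1.2},{"translation": [0,0,11],"delta_rot": [0,0,0],"jaw": 1.2},{"translation": [0,0,14],"delta_rot": [0,0,0],"jaw": 1.2},{"translation": [0,0,16],"delta_rot": [0,0,0],"jaw": 1.2},{"translation": [0,0,16.8],"delta_rot": [0,0,0],"jaw": 1.2},{"translation": [0,0,16.8],"delta_rot": [0,0,0],"jaw": 1.2}])

```text
time: 20.35
tool_pos: [0.5294, -0.1882, 0.0803]
tool_rot: [-0.001, 0.74, 0.672, -0.0]
contact_force: [0.3, 0.6, -1.9]
gripper_width: 0.177
grasp_force: 58.7
```

Call:
send_rows(steps=[{"translation": [0,0,0.1],"delta_rot": [0,0,0],"jaw": 1.2},{"translation": [0,0,0.2],"delta_rot": [0,0,0],"jaw": 1.2},{"translation": [0,0,0.3],"delta_rot": [0,0,0],"jaw": 1.2},{"translation": [0,0,0.4],"delta_rot": [0,0,0],"jaw": 1.2},{"translation": [0,0,0.5],"delta_rot": [0,0,0],"jaw": 1.2},{"translation": [0,0,0.6],"delta_rot": [0,0,0],"jaw": 1.2},{"translation": [0,0,0.65],"delta_rot": [0,0,0],"jaw": 1.2},{"translation": [0,0,0.65],"delta_rot": [0,0,0],"jaw": 1.2}])

```text
time: 21.15
tool_pos: [0.5298, -0.1895, 0.0747]
tool_rot: [-0.0, 0.741, 0.672, -0.0]
contact_force: [0.5, 0.1, -2.1]
gripper_width: 0.175
grasp_force: 58.7
```

Call:
send_rows(steps=[{"translation": [0,0,0.05],"delta_rot": [0,0,0],"jaw": 1.2},{"translation": [0,0,0.1],"delta_rot": [0,0,0],"jaw": 1.2},{"translation": [0,0,0.13],"delta_rot": [0,0,0],"jaw": 1.2},{"translation": [0,0,0.16],"delta_rot": [0,0,0],"jaw": 1.2},{"translation": [0,0,0.19],"delta_rot": [0,0,0],"jaw": 1.2},{"translation": [0,0,0.21],"delta_rot": [0,0,0],"jaw": 1.2},{"translation": [0,0,0.21],"delta_rot": [0,0,0],"jaw": 1.2},{"translation": [0,0,0.21],"delta_rot": [0,0,0],"jaw": 1.2}])

```text
time: 21.95
tool_pos: [0.53, -0.1896, 0.0732]
tool_rot: [0.0, 0.741, 0.672, -0.0]
contact_force: [-2.1, 1.0, 3.0]
gripper_width: 0.174
grasp_force: 59.2
```

It touches down: the force went from -2 to +3 N at the expected height. I open slowly, then go up.

Call:
send_rows(steps=[{"translation": [0,0,0],"delta_rot": [0,0,0],"jaw": 1.2},{"translation": [0,0,0],"delta_rot": [0,0,0],"jaw": 1.2},{"translation": [0,0,0],"delta_rot": [0,0,0],"jaw": 1.6},{"translation": [0,0,0],"delta_rot": [0,0,0],"jaw": 2},{"translation": [0,0,0],"delta_rot": [0,0,0],"jaw": 3},{"translation": [0,0,0],"delta_rot": [0,0,0],"jaw": 4.5},{"translation": [0,0,0],"delta_rot": [0,0,0],"jaw": 5},{"translation": [0,0,0],"delta_rot": [0,0,0],"jaw": 5}])

```text
time: 22.75
tool_pos: [0.53, -0.1896, 0.0728]
tool_rot: [0.0, 0.741, 0.672, 0.0]
contact_force: [-0.4, -0.0, -0.3]
gripper_width: 0.583
grasp_force: 0.0
```

Call:
send_rows(steps=[{"translation": [0,0,-1],"delta_rot": [0,0,0],"jaw": 5},{"translation": [0,0,-3],"delta_rot": [0,0,0],"jaw": 5},{"translation": [0,0,-6],"delta_rot": [0,0,0],"jaw": 5},{"translation": [0,0,-10],"delta_rot": [0,0,0],"jaw": 5},{"translation": [0,0,-14],"delta_rot": [0,0,0],"jaw": 5},{"translation": [0,0,-17],"delta_rot": [0,0,0],"jaw": 5},{"translation": [0,0,-18],"delta_rot": [0,0,0],"jaw": 5},{"translation": [0,0,-18],"delta_rot": [0,0,0],"jaw": 5}])

```text
time: 23.55
tool_pos: [0.5308, -0.19, 0.2551]
tool_rot: [0.002, 0.741, 0.672, 0.001]
contact_force: [-0.1, 0.6, -0.0]
gripper_width: 0.588
grasp_force: 0.0
```

```bash
python3 -c "
from h import *
f=grab_frame('scene');save(f,'s3.png')
W=cloud(f);Z=W[...,2];X=W[...,0];Y=W[...,1]
p=W[(abs(X-.53)<.045)&(abs(Y+.19)<.045)&(Z>.02)&(Z<.11)]
for l,h in((.02,.05),(.055,.1)):
  q=p[(p[:,2]>l)&(p[:,2]<h)];print(q.mean(0),q.max(0),len(q))
goal([.53,-.19,.25],-5.6)"
```

```text
[ 0.54701947 -0.20461809  0.03589142] [ 0.55903747 -0.17232484  0.0499603 ] 269
[ 0.53541544 -0.19605135  0.07829198] [ 0.54200306 -0.16770613  0.09321752] 435
shift [-0.05  0.02  0.26] rot [0.0002 0.0001 0.0008] at [ 0.5299 -0.1895  0.2526] F [ 0.5 -0.2 -0.6] M [0.06 0.03 0.  ] w 4.98 0.0 t 23.6 j6 -0.38
```

View pics/s3.png

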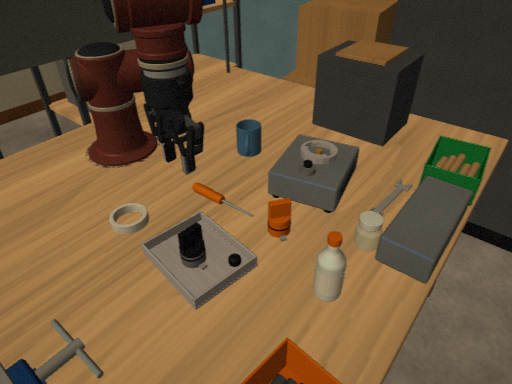

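The cartridge stands upright on the tray floor at (192,245), the hand is clear at (180,150), the button is down, and the other things look unmoved. I hand in.

```bash
python3 -c "
from h import *
print(job_done())"
```

```text
the job is handed in; nothing more can be done
None
```

The job is handed in at about 24 s of the 72 s allowed: I pushed the button to its hard stop, twisted the cartridge to both end stops at about 72°, lifted it off, and it now stands upright in the tray, let go; no verdict was returned.

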